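# Find the stamped vial crate and push it to the dispatch lane

### The arm

A 6-joint arm with a two-finger parallel gripper is mounted at the origin on the work surface. World frame = base frame: x ahead of the robot, y to its left, z up, the work surface at z = 0. Lengths are in mm, angles in rad, forces in N, time in s.
With the tool pointing down it reaches from about 375 to 975 mm from the base axis. Payload 3.8 kg.
Tool frame: the origin (TCP) lies between the finger pads; the fingertips stand 25 mm ahead of it and the grasp point (between the pads) lies 6 mm ahead of it; z points along the fingers, y is the line along which they close (so a half turn about z gives the same grasp; the last joint's range is limited). The gripper opens to 85 mm and grips with 20 to 120 N. Pads are 22 mm wide; open, the fingers measure 114 mm over their backs; the gripper's body (76 mm by 85 mm) begins 54 mm behind the grasp point. The pads swing forward as they close: fully open they stand 13 mm farther back than shut.
Start: joints at [1.142, 0.264, 1.604, -0, 1.274, -0.037], TCP at [257.748, 623.846, 256.28] pointing down, gripper open.
Joint ranges: [-2.63, 2.63], [-0.94, 2.18], [0.31, 2.57], [-1.31, 4.45], [0, 2.66], [-2.55, 2.55]. Speed limits (rad/s): [2.57, 2.57, 3.14, 3.14, 3.14, 3.14].

### API

Orientations are given as a rotation vector (axis times angle).
In Python, from rig import bot gives the robot as it stands.
- The arm moves only by the tool move_arm, never from a script. Its argument "moves" is a list of rows, each an object of numbers: "gripper": the opening in per cent of the stroke, from 0 (shut) to 100 (fully open); "x", "y", "z": the shift along the tool's x, y, z in mm; "rx", "ry", "rz": the turn, a rotation vector about the tool's x, y, z in degrees. In form: [{"gripper": .., "x": .., "y": .., "z": .., "rx": .., "ry": .., "rz": ..}, ...]. A call has 1 to 5 rows; each row shifts and turns the commanded pose from where the row before left it, along the tool's axes as they then stand; what a row does not reach is not made up. A row lasts 1/8 s, in which the tool goes at most 62.5 mm and 10.7 degrees, less where a joint would pass 70% of its speed; a pose out of reach is approached as far as the arm can. A call is refused whole if a number of a shift passes 62.5 or a number of a turn 10.7, either way. A call with a gripper value outside its range is refused whole. The fingers move at their own pace and stop on an object; the grip force is fixed at half the most. Time passes only in rows, so rows that do not move let the fingers close. It gives the time, the measured TCP pose, the force, the opening and the grip force at its end, in the units of the state.
- bot.observe(): the state, without advancing time (a new reading comes with each control period).
- bot.get_image(name): name is "scene" or "top" or "wrist"; returns (picture, depth): 420x560x3 uint8, red, green, blue; 420x560 float32, mm along the optical axis (not along the pixel's ray), 0 where there is no reading.
- bot.camera_model(name): a dict with "K" (3x3 intrinsics, pixels), "extrinsics" (4x4, takes a point from camera to world coordinates). Camera axes: x right, y down, z forward; pixel columns grow to the right and rows downward; lengths in mm; the calibration is good to about 2 mm. A picture is of the moment at which its call begins: read the wrist's pose just before it. camera_model takes no time and is no camera call; for the wrist camera it gives the pose at the moment of the call.
- bot.job_done(): hands the job in; it is judged then, once.
The state is a dict: "t": time; "joint_pos": joint angles; "joint_velocities": joint speeds; "tau": joint torques, N m; "tool_pos": TCP position; "orientation": TCP orientation; "ft_force": force on the tool from outside, world axes, zero at the start; "wrist_torque": the same for the moment, N m; "grip_width": finger opening in mm; "finger_force": force on a finger pad.
Only numpy, scipy, OpenCV 4.12 (cv2) and the standard library are available. Lean on these libraries where they do the work, as an engineer would, in place of code of your own. Each camera call takes 0.05 s, during which the arm holds its last target. There are 200 camera calls.

### The job

One of the two empty light-grey vial crates has a cross-in-a-ring stamp underneath: with the fingertips, tip each crate over towards the robot so that it lies on its side with its underside facing away from the robot. When both lie there, push the stamped one along the bench until the whole of it lies between the two dark tape lines of the dispatch lane, and leave the other one lying outside the lane. Push gently, do not grip or lift the crates, and leave the other things on the bench where they are.

Things in the scene. Friction and masses are not known exactly. Their poses are not given: they have to be found in the camera images.
- crate_a: Empty open-topped light grey plastic crate, 85 (its x) by 100 (its y) by 140 mm tall (z), walls 4 mm, 0.3 kg; both look alike from outside. Starts upright, turned up to 15 degrees; its -x face is nearest the robot. Origin: centre of the underside. Tipped onto its -x face it is 85 mm high, its z points to the robot and its x up. Pushed near the top of its far face it tips rather than slides.
- crate_b: Empty open-topped light grey plastic crate, 85 (its x) by 100 (its y) by 140 mm tall (z), walls 4 mm, 0.3 kg; both look alike from outside. Starts upright, turned up to 15 degrees; its -x face is nearest the robot. Origin: centre of the underside. Tipped onto its -x face it is 85 mm high, its z points to the robot and its x up. Pushed near the top of its far face it tips rather than slides.
- stamp (a point): Centre of the dark stamp (a ring 60 mm across with a cross in it) on the underside of the crate that bears one; seen only when that crate is tipped. It lies 4 mm above that crate's origin, along its z. The other crate's underside is bare.
- crate_a_mid (a point): Centre of crate_a, 70 mm above its underside: the middle of its footprint when it lies on its side. Tilted beyond about 35 degrees it falls over by itself.
- crate_b_mid (a point): Centre of crate_b, 70 mm above its underside.
- a_foot_l (a point): Corner of crate_a's robot-side face (the face it lies on once tipped): bottom edge, left (+y) end as the crate stands.
- a_foot_r (a point): Corner of crate_a's robot-side face (the face it lies on once tipped): bottom edge, right (-y) end as the crate stands.
- a_rim_l (a point): Corner of crate_a's robot-side face (the face it lies on once tipped): top rim edge, left (+y) end as the crate stands.
- a_rim_r (a point): Corner of crate_a's robot-side face (the face it lies on once tipped): top rim edge, right (-y) end as the crate stands.
- lane: Dispatch lane: two flat dark tape lines on the white bench, each 460 mm long and 12 mm wide, running along the lane's x (roughly away from the robot) between the two crates. Origin: on the bench, midway between the lines and at mid length. Inner edges of the tape at 95 mm on either side (lane's y).
- vial_1: Small capped glass vial, 28 mm across, 58 mm tall, standing; bystander. Origin: centre of its underside.
- vial_2: Small capped glass vial like vial_1; bystander.
- vial_3: Small capped glass vial like vial_1; bystander, to the left.
- block: Bare aluminium block 110 x 50 x 40 mm, at the far end of the lane; bystander. Origin: centre of its underside.
- jar: Amber jar, 50 mm across, 80 mm tall, to the right; bystander. Origin: centre of its underside.
- driver: Screwdriver lying behind the right-hand crate, under 40 mm high; bystander.
Not all that is in view belongs to the job. What is shaped like the crate_b but green, orange or pink is not meant.

How it is judged (in metres and radians):
On the way, in this order (a step that is already met when the one before it is completed fails the run):
1. one crate lies on its robot-side face (angle between any of crate_a, crate_b's own x axis and vertical below 0.15 rad), for 0.2 s.
2. both crates lie on their robot-side faces, the stamped one not yet in the lane (angle between each of crate_a, crate_b's own x axis and vertical below 0.15 rad and not (y of a_foot_l in the frame of lane between -0.1 and 0.1 m and y of a_foot_r in the frame of lane between -0.1 and 0.1 m and y of a_rim_l in the frame of lane between -0.1 and 0.1 m and y of a_rim_r in the frame of lane between -0.1 and 0.1 m and x of crate_a_mid in the frame of lane between -0.23 and 0.23 m)), for 0.2 s.
3. the stamped crate lies wholly between the tape lines (y of a_foot_l in the frame of lane between -0.1 and 0.1 m and y of a_foot_r in the frame of lane between -0.1 and 0.1 m and y of a_rim_l in the frame of lane between -0.1 and 0.1 m and y of a_rim_r in the frame of lane between -0.1 and 0.1 m and x of crate_a_mid in the frame of lane between -0.23 and 0.23 m and angle between crate_a's own x axis and vertical below 0.15 rad), for 0.2 s.
At the end, for the whole second after the job is handed in: Both crates lie at rest on their robot-side faces (within 0.15 rad); all of the stamped crate lies between the tape lines (at most 5 mm over their inner edges, its middle beside the lines' length), and the other crate's middle is more than 120 mm from the lane's centre line (all of step 3 and not (y of crate_b_mid in the frame of lane between -0.12 and 0.12 m) and angle between crate_b's own x axis and vertical below 0.15 rad and linear speed of each of crate_a, crate_b below 0.02 m/s); the robot touches nothing.
It fails at once if a crate was lifted or tipped another way (centre of its underside more than 60 mm above the bench) (height (world z) of any of crate_a, crate_b above 0.06 m).
It fails at once if a crate was gripped or rammed (fingers or arm pressing on it with more than 25 N) (contact force between any of the fingers, the arm and crate_a above 25 N or contact force between any of the fingers, the arm and crate_b above 25 N).
It fails at once if the unstamped crate was pushed into the lane (y of crate_b_mid in the frame of lane between -0.12 and 0.12 m).
It fails at once if a bystander was moved by more than 30 mm (distance of any of vial_1, vial_2, vial_3, block, jar, driver from where it was at the start of the episode above 0.03 m).
It also fails if it takes over 61 s, if anything falls off the work surface, if the arm or the gripper's body presses on something with over 40 N, if the wrist force passes 120 N, or if a joint passes its speed limit or range.

## Working session

There is one attempt and no reset: what is moved stays moved. The work goes in short steps, Python scripts to look and compute and a tool call to move; the robot and the scene stay as the last step left them, time stands still between calls to the robot, and variables do not carry over. Pictures are saved under pics/ and viewed, at most 10 in all, crops included, and the job is handed in when it is done.

Besides the shell and the picture viewer there is one more tool, called after "Call:" as name([rows], argument=value, ...), one row to a line, values as JSON. move_arm: Moves the arm, as the interface text tells. Its arguments: {"type":"object","properties":{"moves":{"type":"array","items":{"type":"object","properties":{"gripper":{"type":"number"},"x":{"type":"number"},"y":{"type":"number"},"z":{"type":"number"},"rx":{"type":"number"},"ry":{"type":"number"},"rz":{"type":"number"}}}}},"required":["moves"]}

```bash
mkdir -p pics; ls
cat > h.py <<'E'
from rig import bot
import numpy as np, cv2
def snap(name,fn=None):
    m=bot.camera_model(name); p,d=bot.get_image(name)
    if fn: cv2.imwrite('pics/'+fn,cv2.cvtColor(p,cv2.COLOR_RGB2BGR))
    return p,d,np.array(m['K']),np.array(m['extrinsics'])
def ray(K,E,u,v,z=0):
    d=E[:3,:3]@np.linalg.solve(K,[u,v,1]); o=E[:3,3]
    return o+d*(z-o[2])/d[2]
def pts(d,K,E):
    v,u=np.mgrid[:d.shape[0],:d.shape[1]]
    c=np.stack([(u-K[0,2])/K[0,0]*d,(v-K[1,2])/K[1,1]*d,d],-1)
    return c@E[:3,:3].T+E[:3,3]
E
python3 - <<'E'
from h import *
s=bot.observe();print({k:np.round(s[k],3) for k in s})
a=snap('top','top0.png');b=snap('scene','scene0.png')
for n,q in (('top',a),('scene',b)):
    np.savez(n+'0.npz',p=q[0],d=q[1],K=q[2],E=q[3]); print(n,q[2].round(1).tolist(),q[3].round(3).tolist())
E
```

```text
pics
{'t': np.float64(0.0), 'joint_pos': array([ 1.142,  0.265,  1.605, -0.   ,  1.274, -0.037]), 'joint_velocities': array([-0.001,  0.   , -0.002,  0.   ,  0.001, -0.003]), 'tau': array([ 0.0000e+00, -5.1513e+01, -3.6730e+01,  0.0000e+00,  1.3000e-02,
        0.0000e+00]), 'tool_pos': array([257.489, 623.207, 254.929]), 'orientation': array([-6.110e-01, -3.081e+00,  3.000e-03]), 'ft_force': array([-0.138, -0.196, -0.753]), 'wrist_torque': array([-0.025,  0.045,  0.01 ]), 'finger_force': np.float64(0.0), 'grip_width': np.float64(85.478)}
top [[426.9, 0.0, 282.5], [0.0, 426.9, 202.5], [0.0, 0.0, 1.0]] [[0.017, -0.999, 0.031, 436.862], [-1.0, -0.016, 0.021, -18.96], [-0.021, -0.032, -0.999, 1507.879], [0.0, 0.0, 0.0, 1.0]]
scene [[415.9, 0.0, 279.8], [0.0, 415.9, 211.0], [0.0, 0.0, 1.0]] [[-0.837, 0.323, -0.441, 1000.339], [0.547, 0.483, -0.684, 778.308], [-0.009, -0.814, -0.581, 795.167], [0.0, 0.0, 0.0, 1.0]]
```

View pics/top0.png

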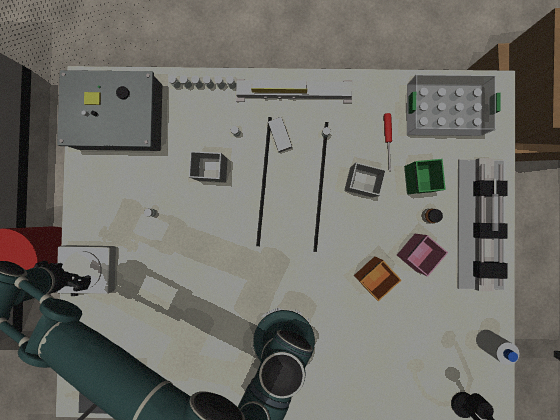

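View pics/scene0.png

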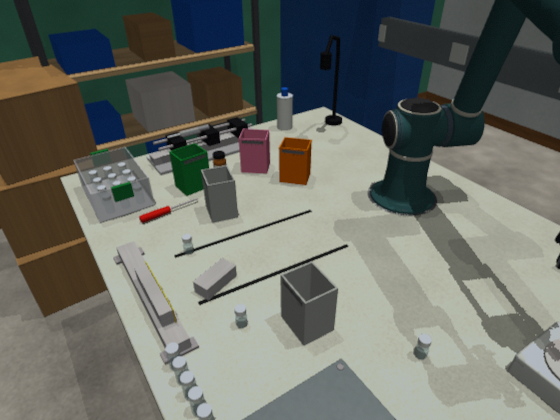

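The top view shows crates at (208,166) and (366,180), with the lane lines from (269,118)-(258,245) and (326,123)-(316,250). The vials are at (237,132), (326,131) and (152,212), the block at (280,134), the driver at (388,140) and the jar at (432,215). The scene view shows both crates upright.

Run:
```python
from h import *
z=np.load('top0.npz');p,d,K,E=z['p'],z['d'],z['K'],z['E'];P=pts(d,K,E)
zs=np.load('scene0.npz');Q=pts(zs['d'],zs['K'],zs['E']).reshape(-1,3)[(zs['d']>0).ravel()]
for n,(u0,u1,v0,v1) in dict(L=(180,240,140,190),R=(338,390,150,205)).items():
    S=P[v0:v1,u0:u1].reshape(-1,3);S=S[S[:,2]>110]
    ra=cv2.minAreaRect(S[:,:2].astype(np.float32));print(n,ra,cv2.boxPoints(ra).round().tolist(),'z',np.percentile(S[:,2],[5,50,95]))
    c=np.array(ra[0]);q=Q[(np.abs(Q[:,:2]-c)<80).all(1)&(Q[:,2]>100)];print(' scene',cv2.minAreaRect(q[:,:2].astype(np.float32)),np.percentile(q[:,2],[50,98]))
g=p.max(2);m=((g<60)&(np.abs(P[...,2])<15)).astype(np.uint8)
for u0,u1 in((250,274),(308,334)):
    v,u=np.nonzero(m[112:255,u0:u1]);v=v+112;u=u+u0
    w=np.array([ray(K,E,a,b) for a,b in zip(u,v)])
    vx,vy,x0,y0=cv2.fitLine(w[:,:2].astype(np.float32),cv2.DIST_HUBER,0,.01,.01).ravel()
    print('line',len(u),vx,vy,x0,y0,'x',w[:,0].min(),w[:,0].max(),'y@600',y0+(600-x0)*vy/vx)
for n,(u,v,r) in dict(v1=(237,132,9),v2=(326,131,9),v3=(152,212,9),block=(280,134,22),jar=(432,215,13),driver=(388,140,32),green=(425,176,24),pink=(421,254,28),orange=(377,278,26)).items():
    S=P[v-r:v+r,u-r:u+r].reshape(-1,3);S=S[S[:,2]>14]
    if len(S):print(n,len(S),S.min(0).round(),S.max(0).round())
```

```text
L ((553.19970703125, 141.19564819335938), (380.3199768066406, 109.97102355957031), 70.13265228271484) [[437.0, -19.0], [540.0, -56.0], [670.0, 301.0], [566.0, 339.0]] z [113.57975506 137.48678608 146.01362178]
 scene ((592.37353515625, 215.24066162109375), (9.894197463989258, 81.25419616699219), 89.0613021850586) [126.24432343 143.18407895]
R ((535.626708984375, -160.757568359375), (120.28367614746094, 323.9998474121094), 14.490625381469727) [[437.0, -19.0], [518.0, -333.0], [634.0, -303.0], [553.0, 11.0]] z [ 113.45995956  138.04978178 1507.87883028]
 scene ((568.7257080078125, -224.25076293945312), (34.89573287963867, 87.20923614501953), 81.85523223876953) [123.41693898 143.44310128]
line 404 0.9972873 -0.07360793 549.4899 82.94967 x 332.5947426311251 787.8330819262732 y@600 79.22161
line 392 0.9971771 -0.07508496 526.448 -118.17186 x 315.33395091721513 772.4394452324709 y@600 -123.710144
v1 72 [437. -19.  20.] [ 742.  194. 1508.]
v2 70 [ 437. -145.   17.] [ 743.  -19. 1508.]
v3 79 [429. -19.  14.] [ 453.  486. 1508.]
block 486 [437. -19.  16.] [ 779.   68. 1508.]
jar 249 [ 424. -520.   14.] [ 472.  -19. 1508.]
driver 858 [ 437. -459.   14.] [ 816.  -19. 1508.]
green 952 [ 437. -505.   14.] [ 627.  -19. 1508.]
pink 1044 [ 232. -514.   14.] [ 437.  -19. 1508.]
orange 799 [ 176. -401.   14.] [ 437.  -19. 1508.]
```

Run:
```python
from h import *
z=np.load('top0.npz');p,d,K,E=z['p'],z['d'],z['K'],z['E'];P=pts(d,K,E);P[d==0]=np.nan
R=cv2.minAreaRect
for n,(u0,u1,v0,v1) in dict(L=(180,240,140,190),R=(338,390,150,205)).items():
    S=P[v0:v1,u0:u1].reshape(-1,3);S=S[(S[:,2]>125)&(S[:,2]<155)]
    ra=R(S[:,:2].astype(np.float32));print(n,len(S),ra,cv2.boxPoints(ra).round().tolist())
for n,(u,v,r) in dict(v1=(237,132,9),v2=(326,131,9),v3=(152,212,9),block=(280,134,22),jar=(432,215,13),driver=(388,140,32),green=(425,176,24),pink=(421,254,28),orange=(377,278,26)).items():
    S=P[v-r:v+r,u-r:u+r].reshape(-1,3);S=S[S[:,2]>14]
    print(n,len(S),S.min(0).round(),S.max(0).round())
```

```text
L 218 ((597.7847290039062, 264.4111328125), (101.40184783935547, 85.79053497314453), 88.0172119140625) [[553.0, 215.0], [639.0, 212.0], [642.0, 314.0], [557.0, 317.0]]
R 214 ((560.9507446289062, -259.797607421875), (100.68878173828125, 85.96669006347656), 76.54326629638672) [[507.0, -299.0], [591.0, -319.0], [614.0, -221.0], [531.0, -201.0]]
v1 69 [716. 169.  20.] [742. 194.  66.]
v2 67 [ 717. -145.   17.] [ 743. -119.   65.]
v3 78 [429. 460.  14.] [453. 486.  69.]
block 475 [662. -13.  16.] [779.  68.  50.]
jar 245 [ 424. -520.   14.] [ 472. -470.   90.]
driver 844 [ 585. -459.   14.] [ 816. -222.  148.]
green 949 [ 521. -505.   14.] [ 627. -410.  148.]
pink 1027 [ 232. -514.   14.] [ 385. -342.  147.]
orange 791 [ 176. -401.   14.] [ 321. -238.  148.]
```

Call:
move_arm([
  {"gripper":45,"rz":-10.2},
  {"rz":-10.2},
  {"x":-45,"y":-36},
  {"x":-45,"y":-36},
  {"x":-45,"y":-36},
])

```text
$.moves[0]: bad value
```

Call:
move_arm([
  {"x":-45,"y":-36},
  {"x":-45,"y":-36},
  {"x":-45,"y":-36},
  {"x":-45,"y":-36},
  {"x":-45,"y":-36},
])

```text
$.moves[0]: bad value
```

Call:
move_arm([
  {"gripper":45,"x":0,"y":0,"z":0,"rx":0,"ry":0,"rz":-10.2},
  {"gripper":45,"x":0,"y":0,"z":0,"rx":0,"ry":0,"rz":-10.2},
  {"gripper":45,"x":-45,"y":-36,"z":0,"rx":0,"ry":0,"rz":0},
  {"gripper":45,"x":-45,"y":-36,"z":0,"rx":0,"ry":0,"rz":0},
  {"gripper":45,"x":-45,"y":-36,"z":0,"rx":0,"ry":0,"rz":0},
])

```text
t: 0.72
tool_pos: [389.5, 509.8, 255.6]
orientation: [-0.055, -3.141, 0.001]
ft_force: [1.0, -0.1, 0.1]
grip_width: 38.4
finger_force: 0.0
```

Call:
move_arm([
  {"gripper":45,"x":-43,"y":-34,"z":0,"rx":0,"ry":0,"rz":0},
  {"gripper":45,"x":-43,"y":-34,"z":0,"rx":0,"ry":0,"rz":0},
  {"gripper":45,"x":-43,"y":-34,"z":0,"rx":0,"ry":0,"rz":0},
  {"gripper":45,"x":-43,"y":-34,"z":0,"rx":0,"ry":0,"rz":0},
  {"gripper":45,"x":-43,"y":-34,"z":0,"rx":0,"ry":0,"rz":0},
])

```text
t: 1.35
tool_pos: [598.5, 332.1, 255.7]
orientation: [-0.056, -3.14, 0.0]
ft_force: [1.0, 1.0, 0.4]
grip_width: 38.4
finger_force: 0.0
```

Call:
move_arm([
  {"gripper":45,"x":-43,"y":-34,"z":0,"rx":0,"ry":0,"rz":0},
  {"gripper":45,"x":-43,"y":-34,"z":0,"rx":0,"ry":0,"rz":0},
  {"gripper":45,"x":0,"y":0,"z":55,"rx":0,"ry":0,"rz":0},
  {"gripper":45,"x":0,"y":0,"z":55,"rx":0,"ry":0,"rz":0},
  {"gripper":45,"x":0,"y":0,"z":5,"rx":0,"ry":0,"rz":0},
])

```text
t: 1.98
tool_pos: [676.7, 260.6, 134.1]
orientation: [-0.057, -3.129, 0.007]
ft_force: [-0.3, -0.7, -0.3]
grip_width: 38.2
finger_force: 0.0
```

Call:
move_arm([
  {"gripper":45,"x":8,"y":0,"z":-3,"rx":0,"ry":0,"rz":0},
  {"gripper":45,"x":8,"y":0,"z":0,"rx":0,"ry":0,"rz":0},
  {"gripper":45,"x":8,"y":0,"z":0,"rx":0,"ry":0,"rz":0},
  {"gripper":45,"x":8,"y":0,"z":0,"rx":0,"ry":0,"rz":0},
  {"gripper":45,"x":8,"y":0,"z":0,"rx":0,"ry":0,"rz":0},
])

```text
t: 2.6
tool_pos: [641.7, 264.3, 145.8]
orientation: [0.056, 3.138, 0.002]
ft_force: [1.8, -0.2, 1.6]
grip_width: 38.5
finger_force: 1.1
```

Run:
```python
from h import *
snap('scene','s1.png')
```

```text
(no output)
```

View pics/s1.png

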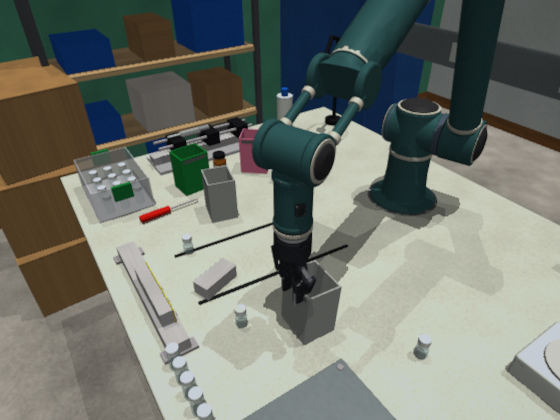

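The fingertips are on the left crate's far face at about (310,275), and it has just begun to tilt. I'll keep pushing slowly.

Call:
move_arm([
  {"gripper":45,"x":9,"y":0,"z":1,"rx":0,"ry":0,"rz":0},
  {"gripper":45,"x":9,"y":0,"z":1,"rx":0,"ry":0,"rz":0},
  {"gripper":45,"x":9,"y":0,"z":1,"rx":0,"ry":0,"rz":0},
  {"gripper":45,"x":9,"y":0,"z":1,"rx":0,"ry":0,"rz":0},
  {"gripper":45,"x":9,"y":0,"z":1,"rx":0,"ry":0,"rz":0},
])

```text
t: 3.28
tool_pos: [595.0, 265.4, 138.8]
orientation: [-0.056, -3.14, 0.001]
ft_force: [1.3, 0.4, 0.9]
grip_width: 38.8
finger_force: 0.4
```

Call:
move_arm([
  {"gripper":45,"x":8,"y":0,"z":0,"rx":0,"ry":0,"rz":0},
  {"gripper":45,"x":8,"y":0,"z":0,"rx":0,"ry":0,"rz":0},
  {"gripper":45,"x":8,"y":0,"z":0,"rx":0,"ry":0,"rz":0},
  {"gripper":45,"x":8,"y":0,"z":0,"rx":0,"ry":0,"rz":0},
  {"gripper":45,"x":0,"y":0,"z":0,"rx":0,"ry":0,"rz":0},
])

```text
t: 3.9
tool_pos: [563.5, 266.7, 139.2]
orientation: [-0.056, -3.141, 0.0]
ft_force: [0.1, -0.5, -0.4]
grip_width: 38.6
finger_force: 0.0
```

Run:
```python
from h import *
snap('scene','s2.png');print(bot.observe()['ft_force'])
```

```text
[-0.17776113 -0.24149427 -0.65656787]
```

View pics/s2.png

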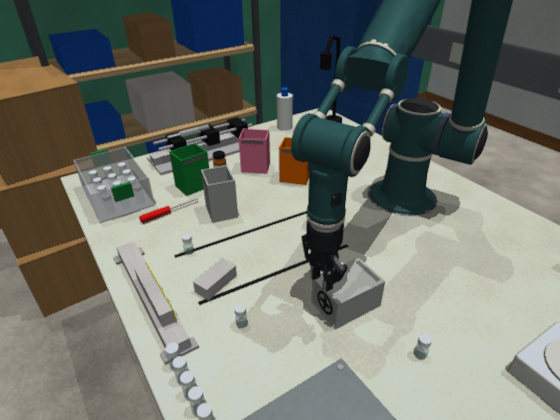

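The left crate has tipped, and the stamp shows at (325,302) on its far side, so the left one is crate_a. Next I'll go over to the right crate and check the left one's lying height.

Call:
move_arm([
  {"gripper":45,"x":0,"y":0,"z":-58,"rx":0,"ry":0,"rz":0},
  {"gripper":45,"x":0,"y":0,"z":-58,"rx":0,"ry":0,"rz":0},
  {"gripper":45,"x":-11,"y":-60,"z":0,"rx":0,"ry":0,"rz":0},
  {"gripper":45,"x":-11,"y":-60,"z":0,"rx":0,"ry":0,"rz":0},
  {"gripper":45,"x":-11,"y":-60,"z":0,"rx":0,"ry":0,"rz":0},
])

```text
t: 4.58
tool_pos: [591.3, 84.0, 255.9]
orientation: [0.055, 3.14, 0.0]
ft_force: [1.1, -0.8, -0.1]
grip_width: 38.2
finger_force: 0.0
```

Call:
move_arm([
  {"gripper":45,"x":-11,"y":-60,"z":0,"rx":0,"ry":0,"rz":0},
  {"gripper":45,"x":-11,"y":-60,"z":0,"rx":0,"ry":0,"rz":0},
  {"gripper":45,"x":-10,"y":-60,"z":0,"rx":0,"ry":0,"rz":0},
  {"gripper":45,"x":-10,"y":-60,"z":0,"rx":0,"ry":0,"rz":0},
  {"gripper":45,"x":-10,"y":-60,"z":0,"rx":0,"ry":0,"rz":0},
])

```text
t: 5.2
tool_pos: [632.3, -218.4, 255.5]
orientation: [0.057, 3.14, -0.0]
ft_force: [0.0, 0.3, -0.0]
grip_width: 38.2
finger_force: 0.0
```

Call:
move_arm([
  {"gripper":45,"x":-8,"y":-60,"z":0,"rx":0,"ry":0,"rz":0},
  {"gripper":45,"x":0,"y":0,"z":0,"rx":0,"ry":0,"rz":5.7},
  {"gripper":45,"x":0,"y":0,"z":0,"rx":0,"ry":0,"rz":5.7},
  {"gripper":45,"x":0,"y":0,"z":0,"rx":0,"ry":0,"rz":0},
])

```text
t: 5.7
tool_pos: [637.9, -276.9, 255.1]
orientation: [-0.367, -3.12, 0.0]
ft_force: [0.2, 0.2, 0.3]
grip_width: 38.2
finger_force: 0.0
```

Run:
```python
from h import *
p,d,K,E=snap('top');P=pts(d,K,E);P[d==0]=np.nan
S=P.reshape(-1,3);S=S[(S[:,2]>60)&(S[:,2]<110)&(S[:,0]>380)&(S[:,0]<650)&(S[:,1]>150)&(S[:,1]<380)]
r=cv2.minAreaRect(S[:,:2].astype(np.float32));print(len(S),r,cv2.boxPoints(r).round().tolist(),np.percentile(S[:,2],[2,25,50,98]))
q,d2,K,E=snap('scene');Q=pts(d2,K,E)
cv2.imwrite('pics/c1.png',cv2.resize(cv2.cvtColor(np.vstack([p[150:260,150:290],q[240:350,270:410]]),cv2.COLOR_RGB2BGR),None,fx=2.6,fy=2.6))
```

```text
1294 ((481.851318359375, 269.4931335449219), (101.70597076416016, 140.21246337890625), 87.88922119140625) [[410.0, 221.0], [550.0, 216.0], [554.0, 318.0], [414.0, 323.0]] [74.28067965 84.00960716 86.23043659 92.46851318]
```

View pics/c1.png

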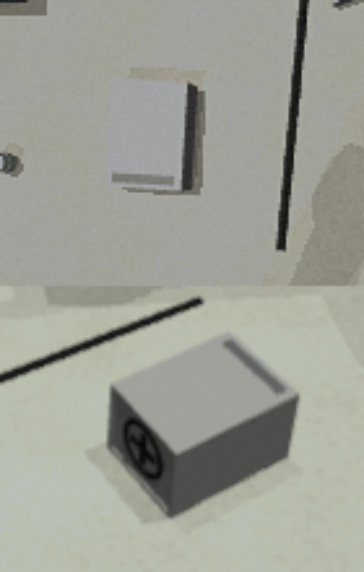

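The left crate lies flat, 85 mm high, with the stamped underside facing away from the robot. Now the right crate.

Call:
move_arm([
  {"gripper":45,"x":0,"y":0,"z":55,"rx":0,"ry":0,"rz":0},
  {"gripper":45,"x":0,"y":0,"z":55,"rx":0,"ry":0,"rz":0},
  {"gripper":45,"x":6,"y":0,"z":2,"rx":0,"ry":0,"rz":0},
  {"gripper":45,"x":8,"y":0,"z":0,"rx":0,"ry":0,"rz":0},
  {"gripper":45,"x":8,"y":0,"z":0,"rx":0,"ry":0,"rz":0},
])

```text
t: 6.42
tool_pos: [617.9, -272.0, 147.0]
orientation: [0.367, 3.115, -0.003]
ft_force: [0.6, 1.0, -0.3]
grip_width: 38.5
finger_force: 0.0
```

Call:
move_arm([
  {"gripper":45,"x":8,"y":0,"z":0,"rx":0,"ry":0,"rz":0},
  {"gripper":45,"x":9,"y":0,"z":1,"rx":0,"ry":0,"rz":0},
  {"gripper":45,"x":9,"y":0,"z":1,"rx":0,"ry":0,"rz":0},
  {"gripper":45,"x":9,"y":0,"z":1,"rx":0,"ry":0,"rz":0},
  {"gripper":45,"x":9,"y":0,"z":1,"rx":0,"ry":0,"rz":0},
])

```text
t: 7.05
tool_pos: [572.8, -260.8, 139.1]
orientation: [-0.368, -3.12, -0.0]
ft_force: [-0.4, -0.7, 0.9]
grip_width: 38.4
finger_force: 0.7
```

Call:
move_arm([
  {"gripper":45,"x":9,"y":0,"z":0,"rx":0,"ry":0,"rz":0},
  {"gripper":45,"x":9,"y":0,"z":0,"rx":0,"ry":0,"rz":0},
  {"gripper":45,"x":9,"y":0,"z":0,"rx":0,"ry":0,"rz":0},
  {"gripper":45,"x":9,"y":0,"z":0,"rx":0,"ry":0,"rz":0},
  {"gripper":45,"x":9,"y":0,"z":0,"rx":0,"ry":0,"rz":0},
])

```text
t: 7.68
tool_pos: [529.1, -250.3, 139.1]
orientation: [-0.368, -3.12, -0.0]
ft_force: [0.1, 0.4, -0.9]
grip_width: 38.4
finger_force: 0.0
```

Call:
move_arm([
  {"gripper":45,"x":0,"y":0,"z":0,"rx":0,"ry":0,"rz":0},
  {"gripper":45,"x":0,"y":0,"z":-58,"rx":0,"ry":0,"rz":0},
  {"gripper":45,"x":0,"y":0,"z":-58,"rx":0,"ry":0,"rz":0},
  {"gripper":45,"x":-3,"y":60,"z":0,"rx":0,"ry":0,"rz":0},
  {"gripper":45,"x":-3,"y":60,"z":0,"rx":0,"ry":0,"rz":0},
])

```text
t: 8.3
tool_pos: [564.9, -134.9, 257.2]
orientation: [0.371, 3.116, -0.001]
ft_force: [0.1, 1.1, 0.1]
grip_width: 38.6
finger_force: 0.0
```

Call:
move_arm([
  {"gripper":10,"x":-3,"y":60,"z":0,"rx":0,"ry":0,"rz":0},
  {"gripper":10,"x":-3,"y":60,"z":0,"rx":0,"ry":0,"rz":0},
  {"gripper":10,"x":-3,"y":60,"z":0,"rx":0,"ry":0,"rz":0},
])

```text
t: 8.68
tool_pos: [614.9, 39.7, 255.6]
orientation: [0.368, 3.119, 0.0]
ft_force: [0.7, -0.1, 0.8]
grip_width: 8.6
finger_force: 0.0
```

```bash
cat > lay.py <<'E'
from h import *
p,d,K,E=snap('top');P=pts(d,K,E);P[d==0]=np.nan
import sys
y0,y1=map(float,sys.argv[1:3])
S=P.reshape(-1,3);S=S[(S[:,2]>65)&(S[:,2]<110)&(S[:,0]>350)&(S[:,0]<640)&(S[:,1]>y0)&(S[:,1]<y1)]
r=cv2.minAreaRect(S[:,:2].astype(np.float32));b=cv2.boxPoints(r)
t=-.0743;o=np.array([552,-18.6]);L=np.array([[np.cos(t),np.sin(t)],[-np.sin(t),np.cos(t)]])
print(len(S),r,b.round().tolist(),np.percentile(S[:,2],[2,50,98]),'lane',((b-o)@L.T).round().tolist(),(L@(np.array(r[0])-o)).round())
E
python3 lay.py -340 -120; python3 -c "
from h import *
snap('scene','s3.png')"
```

```text
1307 ((447.0328369140625, -233.08328247070312), (102.0289535522461, 140.08544921875), 76.693359375) [[367.0, -267.0], [503.0, -299.0], [527.0, -200.0], [391.0, -167.0]] [77.48586655 85.90636504 92.15487554] lane [[-166.0, -261.0], [-28.0, -283.0], [-12.0, -182.0], [-150.0, -160.0]] [ -89. -222.]
```

View pics/s3.png

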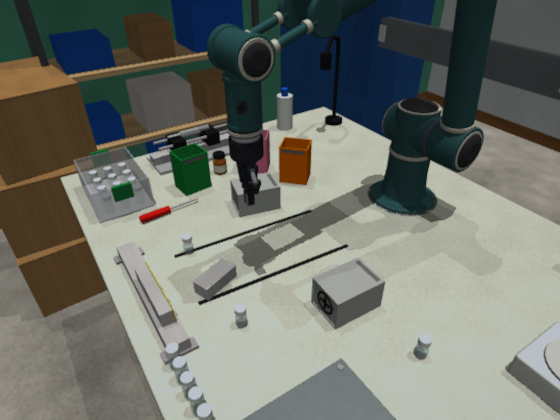

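Both crates lie flat, and the stamped one is the left crate, at (345,292). I'll swing round to its left side and turn the fingers along the lane.

Call:
move_arm([
  {"gripper":60,"x":40,"y":46,"z":0,"rx":0,"ry":0,"rz":0},
  {"gripper":60,"x":40,"y":46,"z":0,"rx":0,"ry":0,"rz":0},
  {"gripper":60,"x":40,"y":46,"z":0,"rx":0,"ry":0,"rz":0},
  {"gripper":60,"x":40,"y":47,"z":0,"rx":0,"ry":0,"rz":0},
  {"gripper":60,"x":38,"y":48,"z":0,"rx":0,"ry":0,"rz":0},
])

```text
t: 9.4
tool_pos: [475.2, 311.4, 255.6]
orientation: [0.369, 3.119, 0.0]
ft_force: [0.9, 0.7, 0.7]
grip_width: 51.1
finger_force: 0.0
```

Call:
move_arm([
  {"gripper":60,"x":0,"y":48,"z":0,"rx":0,"ry":0,"rz":0},
  {"gripper":60,"x":0,"y":0,"z":0,"rx":0,"ry":0,"rz":10.1},
  {"gripper":60,"x":0,"y":0,"z":0,"rx":0,"ry":0,"rz":10.1},
  {"gripper":60,"x":0,"y":0,"z":0,"rx":0,"ry":0,"rz":10.1},
  {"gripper":60,"x":0,"y":0,"z":0,"rx":0,"ry":0,"rz":10.1},
])

```text
t: 10.02
tool_pos: [487.4, 356.6, 255.2]
orientation: [1.431, 2.796, -0.0]
ft_force: [-0.5, -0.2, -0.3]
grip_width: 51.1
finger_force: 0.0
```

Call:
move_arm([
  {"gripper":60,"x":0,"y":0,"z":0,"rx":0,"ry":0,"rz":10.1},
  {"gripper":60,"x":0,"y":0,"z":0,"rx":0,"ry":0,"rz":10.1},
  {"gripper":60,"x":0,"y":0,"z":0,"rx":0,"ry":0,"rz":10.1},
  {"gripper":60,"x":0,"y":0,"z":0,"rx":0,"ry":0,"rz":10.1},
  {"gripper":60,"x":0,"y":0,"z":0,"rx":0,"ry":0,"rz":0},
])

```text
t: 10.65
tool_pos: [487.4, 356.6, 255.3]
orientation: [2.301, 2.139, 0.0]
ft_force: [0.3, 0.4, -0.4]
grip_width: 51.3
finger_force: 0.0
```

Call:
move_arm([
  {"gripper":60,"x":8,"y":0,"z":55,"rx":0,"ry":0,"rz":0},
  {"gripper":60,"x":0,"y":0,"z":55,"rx":0,"ry":0,"rz":0},
  {"gripper":60,"x":0,"y":0,"z":50,"rx":0,"ry":0,"rz":0},
  {"gripper":60,"x":0,"y":0,"z":28,"rx":0,"ry":0,"rz":0},
  {"gripper":60,"x":-5,"y":0,"z":0,"rx":0,"ry":0,"rz":0},
])

```text
t: 11.28
tool_pos: [485.3, 358.4, 64.3]
orientation: [-2.298, -2.14, 0.01]
ft_force: [1.5, -0.7, 0.4]
grip_width: 51.4
finger_force: 0.0
```

Call:
move_arm([
  {"gripper":60,"x":-8,"y":0,"z":0,"rx":0,"ry":0,"rz":0},
  {"gripper":60,"x":-8,"y":0,"z":0,"rx":0,"ry":0,"rz":0},
  {"gripper":60,"x":-8,"y":0,"z":0,"rx":0,"ry":0,"rz":0},
  {"gripper":60,"x":-8,"y":0,"z":0,"rx":0,"ry":0,"rz":0},
  {"gripper":60,"x":-10,"y":0,"z":0,"rx":0,"ry":0,"rz":0},
])

```text
t: 11.9
tool_pos: [485.0, 318.6, 68.3]
orientation: [2.302, 2.138, 0.005]
ft_force: [-0.4, 3.1, 1.2]
grip_width: 51.1
finger_force: 1.5
```

Call:
move_arm([
  {"gripper":60,"x":-12,"y":0,"z":0,"rx":0,"ry":0,"rz":0},
  {"gripper":60,"x":-12,"y":0,"z":0,"rx":0,"ry":0,"rz":0},
  {"gripper":60,"x":-12,"y":0,"z":0,"rx":0,"ry":0,"rz":0},
  {"gripper":60,"x":-12,"y":0,"z":0,"rx":0,"ry":0,"rz":0},
  {"gripper":60,"x":-12,"y":0,"z":0,"rx":0,"ry":0,"rz":0},
])

```text
t: 12.52
tool_pos: [480.2, 258.1, 68.0]
orientation: [2.303, 2.137, 0.003]
ft_force: [0.3, 4.3, 5.3]
grip_width: 51.3
finger_force: 2.5
```

Run:
```python
from h import *
q,*_=snap('scene');p,*_=snap('top')
cv2.imwrite('pics/c2.png',cv2.cvtColor(np.hstack([q[150:400,150:450],p[100:350,130:430]]),cv2.COLOR_RGB2BGR))
```

```text
(no output)
```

View pics/c2.png

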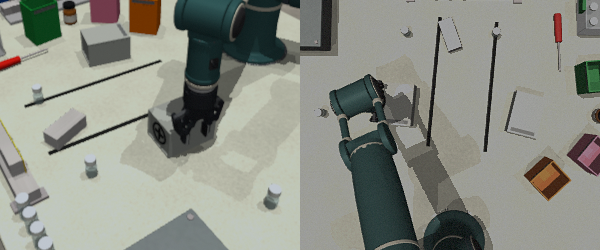

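The crate is sliding square ahead of the fingers at low force, so I'll carry on.

Call:
move_arm([
  {"gripper":60,"x":-13,"y":0,"z":0,"rx":0,"ry":0,"rz":0},
  {"gripper":60,"x":-13,"y":0,"z":0,"rx":0,"ry":0,"rz":0},
  {"gripper":60,"x":-13,"y":0,"z":0,"rx":0,"ry":0,"rz":0},
  {"gripper":60,"x":-13,"y":0,"z":0,"rx":0,"ry":0,"rz":0},
  {"gripper":60,"x":-13,"y":0,"z":0,"rx":0,"ry":0,"rz":0},
])

```text
t: 13.25
tool_pos: [475.1, 193.0, 67.7]
orientation: [-2.302, -2.137, -0.002]
ft_force: [0.4, 4.7, 6.3]
grip_width: 51.0
finger_force: 2.7
```

Call:
move_arm([
  {"gripper":60,"x":-13,"y":0,"z":0,"rx":0,"ry":0,"rz":0},
  {"gripper":60,"x":-13,"y":0,"z":0,"rx":0,"ry":0,"rz":0},
  {"gripper":60,"x":-13,"y":0,"z":0,"rx":0,"ry":0,"rz":0},
  {"gripper":60,"x":-13,"y":0,"z":0,"rx":0,"ry":0,"rz":0},
  {"gripper":60,"x":-13,"y":0,"z":0,"rx":0,"ry":0,"rz":0},
])

```text
t: 13.88
tool_pos: [470.2, 128.2, 67.8]
orientation: [-2.302, -2.137, -0.002]
ft_force: [0.4, 5.3, 5.7]
grip_width: 51.5
finger_force: 2.8
```

Call:
move_arm([
  {"gripper":60,"x":-13,"y":0,"z":0,"rx":0,"ry":0,"rz":0},
  {"gripper":60,"x":-13,"y":0,"z":0,"rx":0,"ry":0,"rz":0},
  {"gripper":60,"x":-13,"y":0,"z":0,"rx":0,"ry":0,"rz":0},
  {"gripper":60,"x":-13,"y":0,"z":0,"rx":0,"ry":0,"rz":0},
  {"gripper":60,"x":-10,"y":0,"z":0,"rx":0,"ry":0,"rz":0},
])

```text
t: 14.5
tool_pos: [465.3, 66.4, 67.7]
orientation: [-2.303, -2.137, -0.001]
ft_force: [0.9, 6.0, 6.1]
grip_width: 51.3
finger_force: 3.0
```

```bash
python3 - <<'E'
from h import *
q,*_=snap('scene');p,*_=snap('top')
cv2.imwrite('pics/c3.png',cv2.cvtColor(np.hstack([q[100:400,120:420],p[80:380,180:480]]),cv2.COLOR_RGB2BGR))
E
python3 lay.py -110 30
```

```text
662 ((458.55010986328125, -13.630470275878906), (143.2445068359375, 66.64221954345703), 0.9253416657447815) [[386.0, 19.0], [387.0, -48.0], [531.0, -46.0], [530.0, 21.0]] [80.41867557 86.15531815 91.84696796] lane [[-168.0, 25.0], [-162.0, -42.0], [-19.0, -29.0], [-25.0, 38.0]] [-94.  -2.]
```

View pics/c3.png

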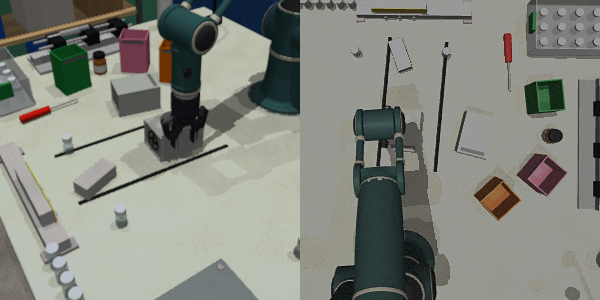

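The crate's leading side is at lane y of about -36 mm, so it needs about 16 mm more. Then I'll back off and lift.

Call:
move_arm([
  {"gripper":60,"x":-7,"y":0,"z":0,"rx":0,"ry":0,"rz":0},
  {"gripper":60,"x":-6,"y":0,"z":0,"rx":0,"ry":0,"rz":0},
  {"gripper":60,"x":-4,"y":0,"z":0,"rx":0,"ry":0,"rz":0},
  {"gripper":60,"x":0,"y":0,"z":0,"rx":0,"ry":0,"rz":0},
  {"gripper":60,"x":15,"y":0,"z":0,"rx":0,"ry":0,"rz":0},
])

```text
t: 15.28
tool_pos: [463.7, 63.6, 66.6]
orientation: [-2.303, -2.135, 0.004]
ft_force: [-0.5, -0.4, -0.3]
grip_width: 51.4
finger_force: 0.0
```

Call:
move_arm([
  {"gripper":60,"x":40,"y":0,"z":0,"rx":0,"ry":0,"rz":0},
  {"gripper":60,"x":30,"y":0,"z":-45,"rx":0,"ry":0,"rz":0},
  {"gripper":60,"x":30,"y":0,"z":-50,"rx":0,"ry":0,"rz":0},
  {"gripper":60,"x":50,"y":0,"z":-30,"rx":0,"ry":0,"rz":0},
  {"gripper":60,"x":60,"y":0,"z":0,"rx":0,"ry":0,"rz":0},
])

```text
t: 15.9
tool_pos: [481.9, 275.4, 194.9]
orientation: [2.302, 2.135, 0.005]
ft_force: [1.4, 0.3, 0.4]
grip_width: 51.1
finger_force: 0.0
```

Call:
move_arm([
  {"gripper":60,"x":60,"y":0,"z":0,"rx":0,"ry":0,"rz":0},
  {"gripper":60,"x":60,"y":0,"z":0,"rx":0,"ry":0,"rz":0},
  {"gripper":60,"x":0,"y":0,"z":0,"rx":0,"ry":0,"rz":0},
])

```text
t: 16.27
tool_pos: [488.3, 396.7, 190.3]
orientation: [-2.297, -2.142, 0.005]
ft_force: [0.6, -0.8, -0.3]
grip_width: 51.1
finger_force: 0.0
```

```bash
python3 lay.py -110 100; python3 lay.py -340 -125
python3 - <<'E'
from h import *
p,d,K,E=snap('top');P=pts(d,K,E);P[d==0]=np.nan
for n,(u,v,r) in dict(v1=(237,132,9),v2=(326,131,9),v3=(152,212,9),block=(280,134,22),jar=(432,215,13)).items():
    S=P[v-r:v+r,u-r:u+r].reshape(-1,3);S=S[S[:,2]>14];print(n,len(S),S.min(0).round(),S.max(0).round())
E
```

```text
1259 ((458.3507080078125, -9.94989013671875), (99.93368530273438, 139.7748260498047), 85.634033203125) [[385.0, -54.0], [524.0, -65.0], [532.0, 35.0], [392.0, 45.0]] [80.37344558 86.21827926 92.39622632] lane [[-164.0, -48.0], [-24.0, -48.0], [-24.0, 52.0], [-164.0, 52.0]] [-94.   2.]
1303 ((447.0350036621094, -233.11773681640625), (101.73706817626953, 139.75367736816406), 76.89547729492188) [[367.0, -267.0], [504.0, -299.0], [527.0, -199.0], [391.0, -168.0]] [78.85959794 85.71797883 91.85730315] lane [[-166.0, -261.0], [-28.0, -283.0], [-12.0, -182.0], [-150.0, -161.0]] [ -89. -222.]
v1 68 [716. 168.  15.] [741. 193.  66.]
v2 67 [ 716. -146.   17.] [ 743. -119.   65.]
v3 279 [423. 273.  56.] [469. 486. 610.]
block 476 [662. -27.  14.] [781.  68.  54.]
jar 245 [ 424. -520.   15.] [ 472. -470.   87.]
```

The stamped crate is centred in the lane, and the other things are where they started.

```bash
python3 -c "
from rig import bot
print(bot.job_done())"
```

```text
the job is handed in; nothing more can be done
None
```

I tipped both crates onto their robot-side faces and pushed the stamped one (the left crate) into the lane, centred within about 2 mm; the other lies about 220 mm from the lane's centre line. The job is handed in, but no verdict came back.

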